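# Reject the rattling gear cases

### The job

Three sealed blue gear cases from the boring machine wait on the slatted wooden rest; in one or two of them the core has broken loose and rolls from end to end. Tilt the cases to feel which ones shift inside, set every rattler down gently in the red tray, and leave every sound case standing on the rest. All cases end upright on their undersides, and the jar, the screwdriver and the white offcut stay where they are.

Things in the scene. Friction and masses are not known exactly. Their poses are not given: they have to be found in the camera images.
- case_1: One of three outwardly identical sealed gear cases: closed blue box, bare-metal lid with a black plate and screws, 130 mm long (its x), 50 wide (its y), 60 tall (its z, up); origin at the centre of its underside. Stiff shell, 0.28 to 0.56 kg, plus a 0.18 kg steel core inside. Take it across its 50 mm width; do not drop it.
- case_2: Second gear case, same look, sizes and origin as case_1. In a sound case the core is fixed in the middle. In a rattler it rolls freely along the case's length (x), up to 40 mm either side of the middle, when the case is tilted end-down; 0.4 rad for half a second is a sure test. Level, it stays about where it is.
- case_3: Third gear case, same look, sizes and origin as case_1. Nothing outside tells which cases are rattlers, and it changes from start to start: one or two of the three are. A loose core sent to one end and then the other changes the level case's moment about the gripper by about 0.13 N m; a sound case's by under 0.03. A grip of about 35 N is ample (a hard squeeze makes readings tremble).
- rest: Fixed slatted wooden rest with a flat top, 210 mm (its x) by 370 mm (its y), 30 mm tall; origin at the centre of its underside, z up. The cases start on it side by side along its y, about 125 mm apart, their lengths roughly along its x.
- tray: Fixed red open reject tray, 190 mm (its x) by 230 mm (its y) outside, 30 mm tall, walls and floor 5 mm thick; origin at the centre of its underside, z up. Two cases fit side by side along its y with their lengths along its x (52 mm either side of the middle). It stands left or right of the rest.
- jar: Bystander: clear screw-top jar, 70 mm across, 90 mm tall, origin at the centre of its underside; loose, on the other side of the rest from the tray. Leave alone.
- driver: Bystander: loose screwdriver with a yellow handle lying on the table beyond the rest, along its x. Leave alone.
- offcut: Bystander: loose white panel offcut, 40 mm (x) by 120 mm (y) by 18 mm, with two bored round pockets, lying beyond the rest; origin at the centre of its underside. Leave alone.

How it is judged:
By the outcome, as a careful person would: the job done as asked, in the order asked, and still so for the second after the job is handed in, with the robot touching nothing.
It also fails if it takes over 72 s, if anything falls off the work surface, if the arm or the gripper's body presses on something with over 40 N, if the wrist force passes 120 N, or if a joint passes its speed limit or range.

### The arm

A 6-joint arm with a two-finger parallel gripper is mounted at the origin on the work surface. World frame = base frame: x ahead of the robot, y to its left, z up, the work surface at z = 0. Lengths are in mm, angles in rad, forces in N, time in s.
With the tool pointing down it reaches from about 400 to 925 mm from the base axis. Payload 12.5 kg.
Tool frame: the origin (TCP) lies on the mounting face of the last link; the fingertips stand 190 mm ahead of it and the grasp point (between the pads) lies 171 mm ahead of it (env.grasp_offset is the distance from the TCP to the grasp point, in mm); z points along the fingers, y is the direction in which the jaws open and shut (so a half turn about z gives the same grasp; the last joint's range is limited). The gripper opens to 95 mm and grips with 3 to 60 N. Pads are 20 mm wide; open, the fingers measure 119 mm over their backs; the gripper's body (75 mm by 180 mm) begins 59 mm behind the grasp point.
Start: joints at [1.198, 0.491, 1.559, -0, 1.092, -0.106], TCP at [164.755, 602.894, 404.761] pointing down, gripper open.
Joint ranges: [-3.1, 3.1], [-0.84, 2.19], [0.05, 2.79], [-1.13, 4.28], [0.06, 2.93], [-2.69, 2.69]. Speed limits (rad/s): [2.22, 2.22, 2.79, 3.14, 3.14, 3.14].

### API

Orientations are given as [roll, pitch, yaw] about the fixed x, y, z axes, in that order (R = Rz(yaw) Ry(pitch) Rx(roll)).
In Python, from cell import env, viewer gives the robot as it stands.
- The arm moves only by the tool play_rows, never from a script. Its argument "increments" is a list of rows, each an object of numbers: "dx", "dy", "dz": the shift along the tool's x, y, z in mm; "rx", "ry", "rz": the turn, a rotation vector about the tool's x, y, z in units of 6 degrees (1.0 is 6 degrees). A call has 1 to 8 rows; each row is the pose to reach, as a shift and turn from the pose measured when the call began, along the tool's axes at that moment; what a row does not reach only later rows make up. A row lasts 1/12 s, in which the tool goes at most 41.7 mm and 7.16 degrees, less where a joint would pass 70% of its speed; a pose out of reach is approached as far as the arm can. A call with a gripper value outside its range is refused whole. "fingers" is the opening, from 0 (shut) to 1 (fully open), set as the call begins (left out, the last holds). The fingers move at their own pace and stop on an object; the grip force is fixed at half the most. Time passes only in rows, so rows that repeat a pose let the fingers close. It gives the time, the measured TCP pose, the force and the opening at its end, in the units of the state.
- env.state(): the state, without advancing time (a new reading comes with each control period).
- viewer.read_camera(name): name is "scene" or "top" or "wrist"; returns a dict with "image" (420x560x3 uint8, red, green, blue), "fx", "fy", "cx", "cy" (pixels), "rvec" (rotation vector, rad) and "tvec" (3), from world to camera coordinates, as OpenCV has them. Camera axes: x right, y down, z forward; pixel columns grow to the right and rows downward; lengths in mm; the calibration is good to about 2 mm. A picture is of the moment at which its call begins. There is no depth.
- env.job_done(): hands the job in, once; it reports no verdict.
The state is a dict: "t": time; "joints": joint angles; "qvel": joint speeds; "tau": joint torques, N m; "eef_pos": TCP position; "tcp_rot": TCP orientation; "ft_force": force on the tool from outside, world axes, zero at the start; "moment": the same for the moment, N m; "opening": opening from 0.0 (shut) to 1.0 (fully open).
Only numpy, scipy, OpenCV 4.12 (cv2) and the standard library are available. Lean on these libraries where they do the work, as an engineer would, in place of code of your own. Each camera call takes 0.05 s, during which the arm holds its last target.

## Working session

There is one attempt and no reset: what is moved stays moved. The work goes in short steps, Python scripts to look and compute and a tool call to move; the robot and the scene stay as the last step left them, time stands still between calls to the robot, and variables do not carry over. Pictures are saved under pics/ and viewed, and the job is handed in when it is done.

Besides the shell and the picture viewer there is one more tool, called after "Request:" as name(argument=value, ...) on one line, values as JSON. play_rows: Moves the arm, as the interface text tells. Its arguments: {"type":"object","properties":{"increments":{"type":"array","items":{"type":"object","properties":{"dx":{"type":"number"},"dy":{"type":"number"},"dz":{"type":"number"},"rx":{"type":"number"},"ry":{"type":"number"},"rz":{"type":"number"}}}},"fingers":{"type":"number"}},"required":["increments"]}

```bash
mkdir -p pics; ls
python3 - <<'E'
from cell import env, viewer
import cv2, json
s=env.state(); print(s)
for n in ("scene","top","wrist"):
    c=viewer.read_camera(n); cv2.imwrite(f"pics/{n}0.png",c["image"][:,:,::-1]); print(n,{k:v for k,v in c.items() if k!="image"})
E
```

```text
pics
{'t': 0.0, 'joints': array([ 1.19840221e+00,  4.91553135e-01,  1.55944984e+00, -1.61635750e-05,
        1.09171464e+00, -1.05663602e-01]), 'qvel': array([ 0.00029893,  0.00021834,  0.0001903 , -0.00131496, -0.00075497,
        0.00118741]), 'tau': array([-7.38788476e-04, -6.12657881e+01, -2.58186579e+01,  6.91428920e-02,
        4.83929529e-02, -1.20214281e-04]), 'eef_pos': array([164.74133951, 602.86033245, 404.16548922]), 'tcp_rot': array([-3.14047245e+00, -1.04391713e-04,  2.87486954e+00]), 'ft_force': array([ 0.05577295,  0.12453667, -0.3392749 ]), 'moment': array([ 0.03089176, -0.01337553, -0.02383171]), 'opening': 1.0008210211249404}
scene {'fx': 380.3217054368044, 'fy': 380.3217054368044, 'cx': 279.8448387987648, 'cy': 213.83861251210146, 'rvec': array([ 1.18425387,  2.53478836, -0.74390478]), 'tvec': array([ 394.91544007, -369.58579656, 1347.76761584])}
top {'fx': 498.1260155291811, 'fy': 498.1260155291811, 'cx': 276.698494376297, 'cy': 211.68044090089845, 'rvec': array([ 2.11382141, -2.11718657,  0.2001147 ]), 'tvec': array([ -12.71853822,  583.96452952, 1005.20800139])}
wrist {'fx': 313.6619721231605, 'fy': 313.6619721231605, 'cx': 279.1397795046846, 'cy': 212.8217147954146, 'rvec': array([-2.29958473, -1.75535239, -0.25986687]), 'tvec': array([-624.96452181,  -32.76883942,  392.5377884 ])}
```

View pics/scene0.png

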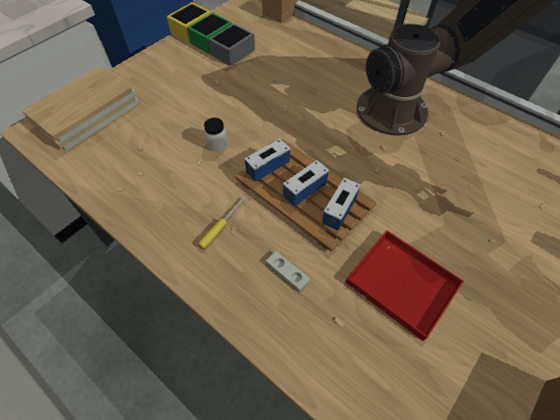

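View pics/top0.png

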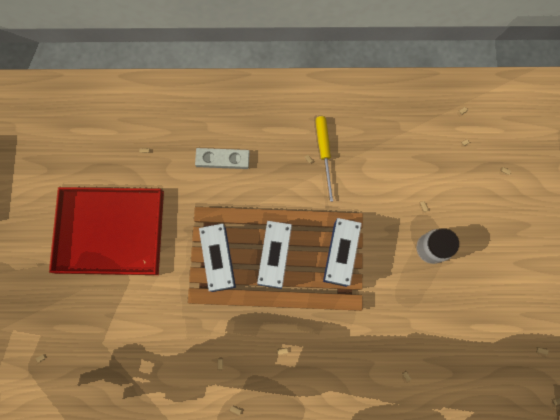

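View pics/wrist0.png

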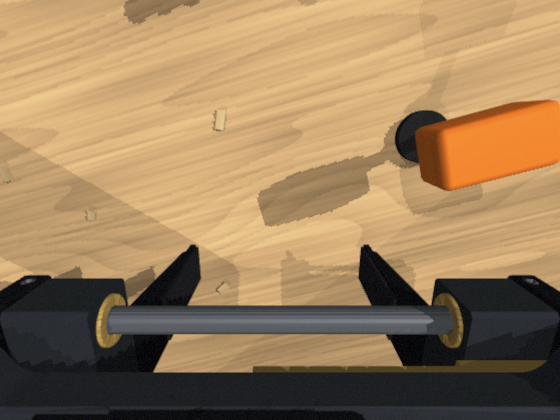

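The top view shows three cases with lids at about (217,257), (275,254) and (343,252), the tray at (107,231), the jar at (440,245), the driver at (326,155) and the offcut at (222,158). Next I'll measure the poses.

```bash
cat > h.py <<'E'
from cell import env, viewer
import cv2, numpy as np
from scipy.spatial.transform import Rotation as R
def ray(c,uv,z):
    Rm=cv2.Rodrigues(np.array(c["rvec"]))[0]; t=np.array(c["tvec"])
    o=-Rm.T@t
    d=Rm.T@np.array([(uv[0]-c["cx"])/c["fx"],(uv[1]-c["cy"])/c["fy"],1])
    return o+d*(z-o[2])/d[2]
def lids(c,z=90,minA=400,maxs=60):
    im=c["image"]; hsv=cv2.cvtColor(im,cv2.COLOR_RGB2HSV)
    m=((hsv[...,1]<maxs)&(hsv[...,2]>130)).astype(np.uint8)*255
    m=cv2.morphologyEx(m,cv2.MORPH_OPEN,np.ones((2,2)))
    out=[]
    for k in cv2.findContours(m,cv2.RETR_EXTERNAL,cv2.CHAIN_APPROX_NONE)[0]:
        if cv2.contourArea(k)<minA: continue
        P=np.array([ray(c,p[0],z)[:2] for p in k],np.float32)
        r=cv2.minAreaRect(P); (x,y),(w,h),a=r
        if w<h: a+=90; w,h=h,w
        a=(a+90)%180-90
        out.append((round(x,1),round(y,1),round(w,1),round(h,1),round(a,1),k.mean(0)[0].round().tolist()))
    return out
def tray(c):
    hsv=cv2.cvtColor(c["image"],cv2.COLOR_RGB2HSV)
    m=(((hsv[...,0]<8)|(hsv[...,0]>172))&(hsv[...,1]>180)&(hsv[...,2]>60)).astype(np.uint8)
    k=max(cv2.findContours(m,cv2.RETR_EXTERNAL,cv2.CHAIN_APPROX_NONE)[0],key=cv2.contourArea)
    P=np.array([ray(c,p[0],30)[:2] for p in k],np.float32)
    return cv2.minAreaRect(P), cv2.boundingRect(k)
def st():
    s=env.state(); Rm=R.from_euler('xyz',s["tcp_rot"])
    return s,Rm
def rel(pos,rpy):
    """increments (mm, 6deg units) from current to target TCP"""
    s,Rm=st(); d=Rm.inv().apply(np.array(pos)-s["eef_pos"])
    rv=(Rm.inv()*R.from_euler('xyz',rpy)).as_rotvec()/np.radians(6)
    print("d",d.round(1),"r",rv.round(2))
E
python3 - <<'E'
from h import *
for n in("top","scene"):
    c=viewer.read_camera(n); print(n); [print(l) for l in lids(c,90,150)]; print(tray(c))
E
```

```text
top
(482.9, 108.6, 130.1, 50.4, 10.6, [217.0, 258.0])
(489.2, -10.7, 130.2, 51.2, -8.9, [275.0, 255.0])
(494.1, -150.7, 130.4, 51.2, -12.2, [344.0, 252.0])
(693.0, 100.3, 111.2, 37.7, 87.6, [223.0, 158.0])
(1029.2, -52.6, 970.0, 69.6, 89.7, [279.0, 14.0])
(((549.8085327148438, 356.68017578125), (234.647705078125, 190.0475311279297), 89.00786590576172), (49, 187, 114, 88))
scene
(747.4, 136.2, 112.5, 37.0, 87.5, [289.0, 271.0])
(488.4, 114.8, 131.1, 51.3, 10.2, [343.0, 199.0])
(494.6, -3.4, 130.4, 52.3, -9.3, [306.0, 177.0])
(1038.8, -648.1, 161.6, 23.8, 75.3, [6.0, 177.0])
(498.7, -142.7, 130.4, 52.7, -12.4, [268.0, 154.0])
(-204.7, 280.3, 369.1, 29.0, -89.7, [506.0, 95.0])
(698.9, -966.7, 518.7, 317.3, -0.8, [46.0, 76.0])
(-204.1, -378.1, 436.5, 32.3, 89.0, [343.0, 22.0])
(525.6, -1254.2, 431.5, 343.9, 61.5, [37.0, 21.0])
(((561.336669921875, 360.82257080078125), (227.54429626464844, 198.80075073242188), 88.783203125), (346, 231, 117, 108))
```

Run:
```python
from h import *
rel([485,111,360],[np.pi,0,np.radians(190.6)])
```

```text
d [-438.6 -390.    44.6] r [-0.   -0.   -4.31]
```

Request:
play_rows(increments=[{"dx":-30,"dy":-27,"dz":3,"rz":-0.5},{"dx":-60,"dy":-53,"dz":6,"rz":-1},{"dx":-90,"dy":-80,"dz":9,"rz":-1.5},{"dx":-120,"dy":-107,"dz":12,"rz":-2},{"dx":-150,"dy":-133,"dz":15,"rz":-2.5},{"dx":-180,"dy":-160,"dz":18,"rz":-3},{"dx":-210,"dy":-187,"dz":21,"rz":-3.5},{"dx":-240,"dy":-213,"dz":24,"rz":-4}], fingers=1)

```text
invalid input
```

Run:
```python
from h import *
rel([485,111,360],[np.pi,0,np.radians(190.6)])
```

```text
d [-438.6 -390.    44.6] r [-0.   -0.   -4.31]
```

Request:
play_rows(increments=[{"dx":-30,"dy":-27,"dz":3,"rx":0,"ry":0,"rz":-0.5},{"dx":-60,"dy":-53,"dz":6,"rx":0,"ry":0,"rz":-1},{"dx":-90,"dy":-80,"dz":9,"rx":0,"ry":0,"rz":-1.5},{"dx":-120,"dy":-107,"dz":12,"rx":0,"ry":0,"rz":-2},{"dx":-150,"dy":-133,"dz":15,"rx":0,"ry":0,"rz":-2.5},{"dx":-180,"dy":-160,"dz":18,"rx":0,"ry":0,"rz":-3},{"dx":-210,"dy":-187,"dz":21,"rx":0,"ry":0,"rz":-3.5},{"dx":-240,"dy":-213,"dz":24,"rx":0,"ry":0,"rz":-4}])

```text
t: 0.92
eef_pos: [340.6, 332.3, 380.6]
tcp_rot: [-3.141, 0.0, -2.987]
ft_force: [0.8, 0.8, 0.1]
opening: 0.997
```

Run:
```python
from h import *
rel([485,111,360],[np.pi,0,np.radians(190.6)])
```

```text
d [-108.5 -241.    20.7] r [-0.    0.   -0.29]
```

Request:
play_rows(increments=[{"dx":-15,"dy":-34,"dz":3,"rx":0,"ry":0,"rz":0},{"dx":-30,"dy":-68,"dz":6,"rx":0,"ry":0,"rz":-0.1},{"dx":-45,"dy":-102,"dz":9,"rx":0,"ry":0,"rz":-0.2},{"dx":-60,"dy":-136,"dz":12,"rx":0,"ry":0,"rz":-0.3},{"dx":-75,"dy":-170,"dz":15,"rx":0,"ry":0,"rz":-0.3},{"dx":-90,"dy":-204,"dz":18,"rx":0,"ry":0,"rz":-0.3},{"dx":-108,"dy":-240,"dz":20,"rx":0,"ry":0,"rz":-0.3},{"dx":-108,"dy":-241,"dz":20,"rx":0,"ry":0,"rz":-0.3}], fingers=1.0)

```text
t: 1.58
eef_pos: [487.5, 106.6, 360.3]
tcp_rot: [-3.14, 0.001, -2.959]
ft_force: [-0.5, 0.9, 0.2]
opening: 0.998
```

Run:
```python
from h import *
c=viewer.read_camera("wrist"); cv2.imwrite("pics/w1.png",c["image"][:,:,::-1]); [print(l) for l in lids(c,90,300)]
rel([485,111,360],[np.pi,0,np.radians(190.6)])
```

```text
(632.2, 105.2, 94.6, 34.4, -79.4, [251.0, 360.0])
(486.9, 112.3, 130.1, 50.7, 10.5, [286.0, 213.0])
(493.1, -6.6, 131.4, 51.2, -9.0, [143.0, 196.0])
(473.3, -114.3, 72.2, 10.3, -4.2, [4.0, 149.0])
d [0.5 2.8 0.3] r [-0.    0.   -0.03]
```

View pics/w1.png

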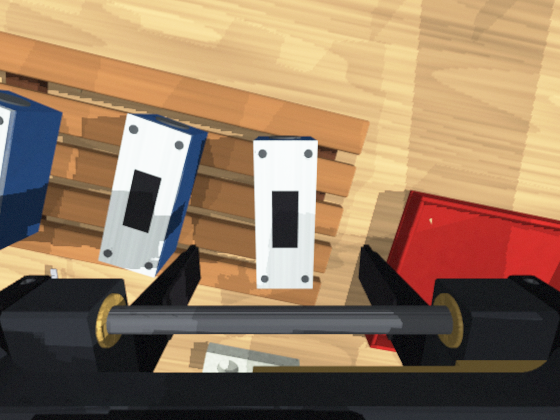

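The wrist picture shows case 1's lid centred between the fingers at (286,213). It measures (487,112) with an angle of 10.5°, which falls between the top and scene estimates. Going down to it.

Run:
```python
from h import *
rel([487,112.3,233],[np.pi,0,np.radians(190.5)])
```

```text
d [ -1.7   3.8 127.3] r [-0.    0.   -0.01]
```

Request:
play_rows(increments=[{"dx":-1.5,"dy":4,"dz":20,"rx":0,"ry":0,"rz":0},{"dx":-1.5,"dy":4,"dz":40,"rx":0,"ry":0,"rz":0},{"dx":-1.5,"dy":4,"dz":60,"rx":0,"ry":0,"rz":0},{"dx":-1.5,"dy":4,"dz":80,"rx":0,"ry":0,"rz":0},{"dx":-1.5,"dy":4,"dz":100,"rx":0,"ry":0,"rz":0},{"dx":-1.5,"dy":4,"dz":117,"rx":0,"ry":0,"rz":0},{"dx":-1.5,"dy":4,"dz":127,"rx":0,"ry":0,"rz":0},{"dx":-1.5,"dy":4,"dz":127,"rx":0,"ry":0,"rz":0}], fingers=1.0)

```text
t: 2.3
eef_pos: [486.2, 113.1, 231.8]
tcp_rot: [-3.141, -0.003, -2.959]
ft_force: [0.0, 0.3, 1.0]
opening: 1.0
```

Request:
play_rows(increments=[{"dx":0,"dy":0,"dz":0,"rx":0,"ry":0,"rz":0},{"dx":0,"dy":0,"dz":0,"rx":0,"ry":0,"rz":0},{"dx":0,"dy":0,"dz":0,"rx":0,"ry":0,"rz":0},{"dx":0,"dy":0,"dz":0,"rx":0,"ry":0,"rz":0},{"dx":0,"dy":0,"dz":0,"rx":0,"ry":0,"rz":0},{"dx":0,"dy":0,"dz":0,"rx":0,"ry":0,"rz":0},{"dx":0,"dy":0,"dz":0,"rx":0,"ry":0,"rz":0},{"dx":0,"dy":0,"dz":0,"rx":0,"ry":0,"rz":0}], fingers=0.3)

```text
t: 2.97
eef_pos: [486.4, 112.8, 232.1]
tcp_rot: [-3.141, -0.002, -2.959]
ft_force: [1.0, -4.6, 4.6]
opening: 0.528
```

Run:
```python
from h import *
print(env.state())
```

```text
{'t': 2.9667, 'joints': array([ 9.57077374e-02,  5.77516735e-01,  2.02297203e+00, -1.39721745e-03,
        5.43384332e-01, -1.65684064e+00]), 'qvel': array([ 0.00270425, -0.0003727 , -0.00026597,  0.00470326,  0.00139343,
       -0.0006264 ]), 'tau': array([ 1.62239570e+00, -5.21945679e+01, -1.24778125e+01,  3.36312130e-01,
       -2.41695736e-03,  4.05768631e-02]), 'eef_pos': array([486.3733808 , 112.83598685, 232.08272557]), 'tcp_rot': array([-3.14107165e+00, -2.33428619e-03, -2.95864442e+00]), 'ft_force': array([ 0.95539872, -4.56827522,  4.62657037]), 'moment': array([-0.55514825, -0.00444171,  0.10662218]), 'opening': 0.5277094067389065}
```

Request:
play_rows(increments=[{"dx":0,"dy":0,"dz":-4,"rx":0,"ry":0,"rz":0},{"dx":0,"dy":0,"dz":-14,"rx":0,"ry":0,"rz":0},{"dx":0,"dy":0,"dz":-29,"rx":0,"ry":0,"rz":0},{"dx":0,"dy":0,"dz":-47,"rx":0,"ry":0,"rz":0},{"dx":0,"dy":0,"dz":-65,"rx":0,"ry":0,"rz":0},{"dx":0,"dy":0,"dz":-82,"rx":0,"ry":0,"rz":0},{"dx":0,"dy":0,"dz":-94,"rx":0,"ry":0,"rz":0},{"dx":0,"dy":0,"dz":-100,"rx":0,"ry":0,"rz":0}], fingers=0.3)

```text
t: 3.63
eef_pos: [486.3, 113.0, 333.9]
tcp_rot: [-3.141, -0.001, -2.959]
ft_force: [1.0, -0.2, -7.6]
opening: 0.523
```

```bash
cat >> h.py <<'E'
def mom():
    s,Rm=st(); print("t",s["t"],"pos",s["eef_pos"].round(1),"rot",s["tcp_rot"].round(4),"F",s["ft_force"].round(2),"Mtool",Rm.inv().apply(s["moment"]).round(4),"Mw",s["moment"].round(4),"op",round(s["opening"],3),"qv",np.abs(s["qvel"]).max().round(4))
def tilt(th):
    """rows to rotate about grasp point (tool z 171): shift for turn th about tool y"""
    r=R.from_rotvec([0,th,0]); g=np.array([0,0,171.]); print((g-r.apply(g)).round(1), th/np.radians(6))
E
python3 - <<'E'
from h import *
mom()
for k in (1,2,3,4,4.3): tilt(np.radians(6*k))
E
```

```text
t 3.6333 pos [486.3 113.  333.9] rot [-3.1410e+00 -9.0000e-04 -2.9585e+00] F [ 0.97 -0.17 -7.57] Mtool [ 0.0412 -0.0684 -0.0046] Mw [-0.0281 -0.0748  0.0047] op 0.523 qv 0.1453
[-17.9   0.    0.9] 1.0
[-35.6   0.    3.7] 2.0
[-52.8   0.    8.4] 2.9999999999999996
[-69.6   0.   14.8] 4.0
[-74.4   0.   17. ] 4.299999999999999
```

Request:
play_rows(increments=[{"dx":-13,"dy":0,"dz":0.5,"rx":0,"ry":0.7,"rz":0},{"dx":-32,"dy":0,"dz":3,"rx":0,"ry":1.8,"rz":0},{"dx":-52.8,"dy":0,"dz":8.4,"rx":0,"ry":3,"rz":0},{"dx":-69.6,"dy":0,"dz":14.8,"rx":0,"ry":4,"rz":0},{"dx":-74.4,"dy":0,"dz":17,"rx":0,"ry":4.3,"rz":0},{"dx":-74.4,"dy":0,"dz":17,"rx":0,"ry":4.3,"rz":0},{"dx":-74.4,"dy":0,"dz":17,"rx":0,"ry":4.3,"rz":0},{"dx":-74.4,"dy":0,"dz":17,"rx":0,"ry":4.3,"rz":0}], fingers=0.3)

```text
t: 4.3
eef_pos: [558.9, 126.5, 316.9]
tcp_rot: [-3.141, -0.45, -2.959]
ft_force: [-0.4, 0.1, -7.4]
opening: 0.523
```

Request:
play_rows(increments=[{"dx":0,"dy":0,"dz":0,"rx":0,"ry":0,"rz":0},{"dx":0,"dy":0,"dz":0,"rx":0,"ry":0,"rz":0},{"dx":0,"dy":0,"dz":0,"rx":0,"ry":0,"rz":0},{"dx":13,"dy":0,"dz":0.5,"rx":0,"ry":-0.7,"rz":0},{"dx":32,"dy":0,"dz":3,"rx":0,"ry":-1.8,"rz":0},{"dx":52.8,"dy":0,"dz":8.4,"rx":0,"ry":-3,"rz":0},{"dx":69.6,"dy":0,"dz":14.8,"rx":0,"ry":-4,"rz":0},{"dx":74.4,"dy":0,"dz":17,"rx":0,"ry":-4.3,"rz":0}], fingers=0.3)

```text
t: 4.97
eef_pos: [483.1, 112.7, 334.8]
tcp_rot: [-3.141, 0.005, -2.958]
ft_force: [0.3, -1.1, -6.6]
opening: 0.523
```

Run:
```python
from h import *
mom()
rel([486.3,113,334],[np.pi,0,np.radians(190.5)])
```

```text
t 4.9667 pos [483.1 112.7 334.8] rot [-3.1411  0.0053 -2.9584] F [ 0.34 -1.06 -6.62] Mtool [-0.0358  0.0567 -0.0143] Mw [0.0248 0.0623 0.0145] op 0.523 qv 0.346
d [-3.2 -0.3  0.8] r [-0.    0.05 -0.  ]
```

Settle, then read.

Request:
play_rows(increments=[{"dx":-3,"dy":0,"dz":1,"rx":0,"ry":0.05,"rz":0},{"dx":-3,"dy":0,"dz":1,"rx":0,"ry":0.05,"rz":0},{"dx":-3,"dy":0,"dz":1,"rx":0,"ry":0.05,"rz":0},{"dx":-3,"dy":0,"dz":1,"rx":0,"ry":0.05,"rz":0},{"dx":-3,"dy":0,"dz":1,"rx":0,"ry":0.05,"rz":0}], fingers=0.3)

```text
t: 5.38
eef_pos: [486.5, 113.3, 333.5]
tcp_rot: [-3.141, -0.001, -2.958]
ft_force: [-0.4, 0.2, -7.6]
opening: 0.527
```

Run:
```python
from h import *
mom()
```

```text
t 5.3833 pos [486.5 113.3 333.5] rot [-3.1411e+00 -9.0000e-04 -2.9585e+00] F [-0.35  0.16 -7.59] Mtool [ 0.0029  0.1016 -0.0157] Mw [-0.0214  0.0993  0.0157] op 0.527 qv 0.005
```

Request:
play_rows(increments=[{"dx":0,"dy":0,"dz":0,"rx":0,"ry":0,"rz":0}], fingers=0.3)

```text
t: 5.47
eef_pos: [486.8, 113.3, 333.2]
tcp_rot: [-3.141, -0.002, -2.958]
ft_force: [0.5, 0.4, -6.6]
opening: 0.528
```

Run:
```python
from h import *
mom()
rel([486.3,113,334],[np.pi,0,np.radians(190.5)])
```

```text
t 5.4667 pos [486.8 113.3 333.2] rot [-3.1412e+00 -1.8000e-03 -2.9584e+00] F [ 0.47  0.4  -6.62] Mtool [-0.0459  0.0563  0.0267] Mw [ 0.0349  0.0637 -0.0268] op 0.528 qv 0.0134
d [ 0.5 -0.3 -0.8] r [-0.   -0.02 -0.  ]
```

```bash
cat >> h.py <<'E'
def avg(n=6):
    M=[];F=[]
    for i in range(n):
        viewer.read_camera("top"); s,Rm=st(); M.append(Rm.inv().apply(s["moment"])); F.append(s["ft_force"])
    print("avg Mtool",np.mean(M,0).round(4),"sd",np.std(M,0).round(4),"F",np.mean(F,0).round(2),"t",s["t"],"rot",s["tcp_rot"].round(4),"pos",s["eef_pos"].round(1))
E
python3 - <<'E'
from h import *
avg()
E
```

```text
avg Mtool [-0.0338  0.0549  0.016 ] sd [0.035  0.0217 0.0209] F [ 0.28  0.1  -6.94] t 5.7667 rot [-3.1412e+00 -1.1000e-03 -2.9585e+00] pos [486.5 113.3 333.4]
```

Request:
play_rows(increments=[{"dx":13,"dy":0,"dz":0.5,"rx":0,"ry":-0.7,"rz":0},{"dx":32,"dy":0,"dz":3,"rx":0,"ry":-1.8,"rz":0},{"dx":52.8,"dy":0,"dz":8.4,"rx":0,"ry":-3,"rz":0},{"dx":69.6,"dy":0,"dz":14.8,"rx":0,"ry":-4,"rz":0},{"dx":74.4,"dy":0,"dz":17,"rx":0,"ry":-4.3,"rz":0},{"dx":74.4,"dy":0,"dz":17,"rx":0,"ry":-4.3,"rz":0},{"dx":74.4,"dy":0,"dz":17,"rx":0,"ry":-4.3,"rz":0},{"dx":74.4,"dy":0,"dz":17,"rx":0,"ry":-4.3,"rz":0}], fingers=0.3)

```text
t: 6.43
eef_pos: [414.1, 99.8, 316.9]
tcp_rot: [-3.141, 0.449, -2.958]
ft_force: [0.1, 0.1, -7.0]
opening: 0.524
```

Request:
play_rows(increments=[{"dx":0,"dy":0,"dz":0,"rx":0,"ry":0,"rz":0},{"dx":0,"dy":0,"dz":0,"rx":0,"ry":0,"rz":0},{"dx":0,"dy":0,"dz":0,"rx":0,"ry":0,"rz":0},{"dx":-13,"dy":0,"dz":0.5,"rx":0,"ry":0.7,"rz":0},{"dx":-32,"dy":0,"dz":3,"rx":0,"ry":1.8,"rz":0},{"dx":-52.8,"dy":0,"dz":8.4,"rx":0,"ry":3,"rz":0},{"dx":-69.6,"dy":0,"dz":14.8,"rx":0,"ry":4,"rz":0},{"dx":-74.4,"dy":0,"dz":17,"rx":0,"ry":4.3,"rz":0}], fingers=0.3)

```text
t: 7.1
eef_pos: [489.9, 113.7, 334.4]
tcp_rot: [-3.14, -0.005, -2.959]
ft_force: [0.3, 0.3, -7.5]
opening: 0.525
```

Run:
```python
from h import *
mom()
rel([486.3,113,334],[np.pi,0,np.radians(190.5)])
```

```text
t 7.1 pos [489.9 113.7 334.4] rot [-3.1403 -0.0046 -2.9585] F [ 0.26  0.31 -7.49] Mtool [-0.0539 -0.0879  0.0077] Mw [ 0.069  -0.0766 -0.0078] op 0.525 qv 0.3375
d [ 3.7 -0.1  0.4] r [-0.01 -0.04 -0.  ]
```

Request:
play_rows(increments=[{"dx":3,"dy":0,"dz":0,"rx":0,"ry":-0.05,"rz":0},{"dx":3.5,"dy":0,"dz":0,"rx":0,"ry":-0.05,"rz":0},{"dx":3.5,"dy":0,"dz":0,"rx":0,"ry":-0.05,"rz":0},{"dx":3.5,"dy":0,"dz":0,"rx":0,"ry":-0.05,"rz":0}], fingers=0.3)

```text
t: 7.43
eef_pos: [485.8, 113.0, 334.4]
tcp_rot: [-3.14, 0.001, -2.959]
ft_force: [-0.1, -0.1, -7.6]
opening: 0.524
```

Run:
```python
from h import *
avg()
c=viewer.read_camera("scene"); cv2.imwrite("pics/s1.png",c["image"][:,:,::-1])
rel([554,360-52,334],[np.pi,0,np.radians(180)])
print(tray(viewer.read_camera("wrist")))
```

```text
avg Mtool [-0.0343 -0.0611 -0.0085] sd [0.0302 0.0063 0.0307] F [-0.31  0.03 -7.25] t 7.7333 rot [-3.1403e+00  1.0000e-03 -2.9586e+00] pos [486.3 113.1 334.5]
d [-102.   179.4    0.3] r [-0.01  0.01  1.75]
(((503.09326171875, 321.84674072265625), (177.34349060058594, 99.92650604248047), 88.86781311035156), (387, 197, 173, 108))
```

View pics/s1.png

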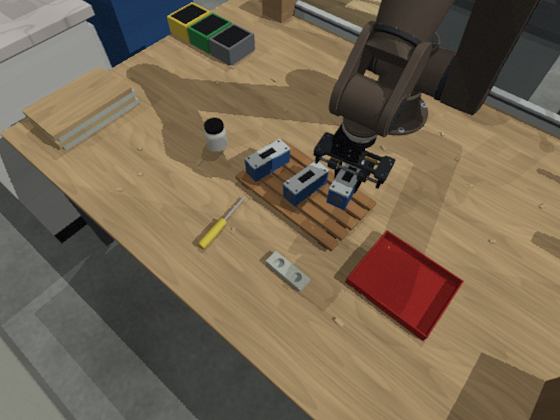

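Case 1's moment changed from +0.055 to −0.061 N m, so it is a rattler. The scene picture shows it held level above the rest, with everything else in place. It goes to the far slot of the tray.

Run:
```python
from h import *
rel([554,411,334],[np.pi,0,np.radians(179)])
```

```text
d [-1.207e+02  2.806e+02  2.000e-01] r [-0.01  0.01  1.91]
```

Request:
play_rows(increments=[{"dx":-5,"dy":12,"dz":0,"rx":0,"ry":0,"rz":0.1},{"dx":-15,"dy":36,"dz":0,"rx":0,"ry":0,"rz":0.25},{"dx":-29,"dy":68,"dz":0,"rx":0,"ry":0,"rz":0.5},{"dx":-43,"dy":100,"dz":0,"rx":0,"ry":0,"rz":0.7},{"dx":-57,"dy":132,"dz":0,"rx":0,"ry":0,"rz":0.9},{"dx":-71,"dy":164,"dz":0,"rx":0,"ry":0,"rz":1.1},{"dx":-83,"dy":194,"dz":0,"rx":0,"ry":0,"rz":1.3},{"dx":-93,"dy":216,"dz":0,"rx":0,"ry":0,"rz":1.5}], fingers=0.3)

```text
t: 8.5
eef_pos: [538.5, 345.0, 333.9]
tcp_rot: [-3.141, 0.001, -3.116]
ft_force: [-0.9, -0.9, -8.0]
opening: 0.524
```

Run:
```python
from h import *
c=viewer.read_camera("wrist"); cv2.imwrite("pics/w2.png",c["image"][:,:,::-1])
print(tray(c)); mom()
rel([554,411,334],[np.pi,0,np.radians(179)])
```

```text
(((543.0768432617188, 361.8256530761719), (226.64422607421875, 169.48385620117188), 88.88007354736328), (172, 115, 261, 175))
t 8.55 pos [539.1 347.7 333.9] rot [ 3.1406e+00  2.5000e-03 -3.1162e+00] F [-2.26  2.47 -6.63] Mtool [-0.1642  0.092   0.023 ] Mw [ 0.1618  0.0962 -0.0225] op 0.526 qv 0.1146
d [-16.5  62.9   0. ] r [0.01 0.02 0.41]
```

View pics/w2.png

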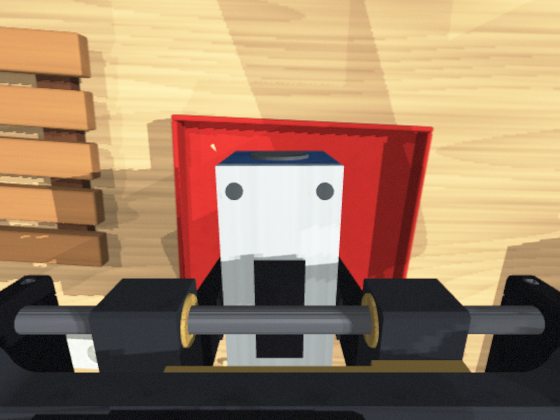

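The wrist picture shows the tray's near corners at (172,115) and (432,128). That puts the tray centre at about (553,362), which agrees with the earlier estimate.

Request:
play_rows(increments=[{"dx":-4,"dy":16,"dz":0,"rx":0,"ry":0,"rz":0.1},{"dx":-8,"dy":34,"dz":6,"rx":0,"ry":0,"rz":0.2},{"dx":-12,"dy":50,"dz":20,"rx":0,"ry":0,"rz":0.3},{"dx":-15,"dy":60,"dz":38,"rx":0,"ry":0,"rz":0.4},{"dx":-16,"dy":63,"dz":58,"rx":0,"ry":0,"rz":0.4},{"dx":-16,"dy":64,"dz":74,"rx":0,"ry":0,"rz":0.4},{"dx":-16,"dy":64,"dz":86,"rx":0,"ry":0,"rz":0.4},{"dx":-16,"dy":64,"dz":92,"rx":0,"ry":0,"rz":0.4}], fingers=0.3)

```text
t: 9.22
eef_pos: [553.4, 412.0, 239.9]
tcp_rot: [-3.141, 0.0, 3.125]
ft_force: [-0.1, -0.1, -6.4]
opening: 0.524
```

Run:
```python
from h import *
mom()
rel([554,412,207.5],[np.pi,0,np.radians(179)])
```

```text
t 9.2167 pos [553.4 412.  239.9] rot [-3.1412e+00  2.0000e-04  3.1251e+00] F [-0.14 -0.07 -6.44] Mtool [-0.0359  0.0333 -0.0132] Mw [0.0364 0.0327 0.0131] op 0.524 qv 0.1055
d [-0.6  0.  32.4] r [-0.    0.    0.01]
```

Request:
play_rows(increments=[{"dx":0,"dy":0,"dz":8,"rx":0,"ry":0,"rz":0},{"dx":0,"dy":0,"dz":15,"rx":0,"ry":0,"rz":0},{"dx":0,"dy":0,"dz":21,"rx":0,"ry":0,"rz":0},{"dx":0,"dy":0,"dz":25,"rx":0,"ry":0,"rz":0},{"dx":0,"dy":0,"dz":28,"rx":0,"ry":0,"rz":0},{"dx":0,"dy":0,"dz":30,"rx":0,"ry":0,"rz":0},{"dx":0,"dy":0,"dz":31,"rx":0,"ry":0,"rz":0},{"dx":0,"dy":0,"dz":32,"rx":0,"ry":0,"rz":0}], fingers=0.3)

```text
t: 9.88
eef_pos: [553.5, 412.0, 208.1]
tcp_rot: [-3.141, 0.001, 3.125]
ft_force: [0.5, -0.1, -7.7]
opening: 0.529
```

Request:
play_rows(increments=[{"dx":0,"dy":0,"dz":0.5,"rx":0,"ry":0,"rz":0},{"dx":0,"dy":0,"dz":0.5,"rx":0,"ry":0,"rz":0}], fingers=0.3)

```text
t: 10.05
eef_pos: [553.5, 412.1, 207.8]
tcp_rot: [3.142, 0.001, 3.125]
ft_force: [-1.5, 0.3, -6.6]
opening: 0.525
```

Request:
play_rows(increments=[{"dx":0,"dy":0,"dz":0.5,"rx":0,"ry":0,"rz":0},{"dx":0,"dy":0,"dz":1,"rx":0,"ry":0,"rz":0},{"dx":0,"dy":0,"dz":1,"rx":0,"ry":0,"rz":0}], fingers=0.3)

```text
t: 10.3
eef_pos: [553.6, 412.1, 207.3]
tcp_rot: [3.141, 0.001, 3.125]
ft_force: [-1.2, -1.3, -2.8]
opening: 0.527
```

Run:
```python
from h import *
mom()
```

```text
t 10.3 pos [553.6 412.1 207.3] rot [3.1412e+00 1.4000e-03 3.1252e+00] F [-1.23 -1.31 -2.77] Mtool [0.0905 0.2843 0.0282] Mw [-0.0858  0.2858 -0.0282] op 0.527 qv 0.0021
```

Contact has begun: Fz went from −7 to −3. One more gentle press, then release.

Request:
play_rows(increments=[{"dx":0,"dy":0,"dz":0.5,"rx":0,"ry":0,"rz":0},{"dx":0,"dy":0,"dz":0.8,"rx":0,"ry":0,"rz":0}], fingers=0.3)

```text
t: 10.47
eef_pos: [553.6, 412.1, 207.2]
tcp_rot: [3.141, 0.002, 3.125]
ft_force: [-1.0, -2.6, 4.1]
opening: 0.526
```

Request:
play_rows(increments=[{"dx":0,"dy":0,"dz":0,"rx":0,"ry":0,"rz":0},{"dx":0,"dy":0,"dz":0,"rx":0,"ry":0,"rz":0},{"dx":0,"dy":0,"dz":0,"rx":0,"ry":0,"rz":0},{"dx":0,"dy":0,"dz":0,"rx":0,"ry":0,"rz":0}], fingers=0.72)

```text
t: 10.8
eef_pos: [553.7, 412.1, 207.4]
tcp_rot: [3.141, 0.002, 3.125]
ft_force: [-0.5, -0.0, 0.2]
opening: 0.707
```

Request:
play_rows(increments=[{"dx":0,"dy":0,"dz":-5,"rx":0,"ry":0,"rz":0},{"dx":0,"dy":0,"dz":-20,"rx":0,"ry":0,"rz":0},{"dx":0,"dy":0,"dz":-45,"rx":0,"ry":0,"rz":0},{"dx":0,"dy":0,"dz":-75,"rx":0,"ry":0,"rz":0},{"dx":0,"dy":0,"dz":-105,"rx":0,"ry":0,"rz":0},{"dx":0,"dy":0,"dz":-130,"rx":0,"ry":0,"rz":0},{"dx":0,"dy":0,"dz":-145,"rx":0,"ry":0,"rz":0},{"dx":0,"dy":0,"dz":-152,"rx":0,"ry":0,"rz":0}], fingers=0.72)

```text
t: 11.47
eef_pos: [553.4, 412.1, 362.6]
tcp_rot: [3.138, 0.006, 3.125]
ft_force: [0.3, 1.1, 0.2]
opening: 0.719
```

Run:
```python
from h import *
c=viewer.read_camera("wrist"); cv2.imwrite("pics/w3.png",c["image"][:,:,::-1]); print(lids(c,65,300))
c=viewer.read_camera("top"); cv2.imwrite("pics/t3.png",c["image"][:,:,::-1]); print(lids(c,90,300))
mom(); rel([492.7,-6.9,360],[np.pi,0,np.radians(180-9)])
```

```text
[(673.8, 423.5, 187.6, 13.2, 86.7, [292.0, 322.0]), (554.6, 413.5, 130.5, 50.6, -0.8, [279.0, 205.0])]
[(488.9, -10.8, 130.5, 51.4, -9.2, [276.0, 252.0]), (493.7, -150.8, 130.3, 51.3, -12.5, [345.0, 250.0]), (545.9, 399.3, 123.7, 48.0, -0.8, [78.0, 231.0]), (692.7, 100.0, 111.8, 38.3, 87.6, [223.0, 158.0]), (927.9, 141.9, 146.9, 57.5, 89.7, [204.0, 58.0]), (1029.3, -17.6, 1260.9, 69.8, 89.7, [277.0, 13.0])]
t 11.5667 pos [553.3 412.  360.7] rot [3.1395 0.0041 3.1252] F [-0.26  0.28  0.1 ] Mtool [ 0.0213  0.0663 -0.0212] Mw [-0.0203  0.0666  0.0212] op 0.72 qv 0.0353
d [ 5.380e+01 -4.199e+02 -4.000e-01] r [0.02 0.04 1.34]
```

View pics/w3.png

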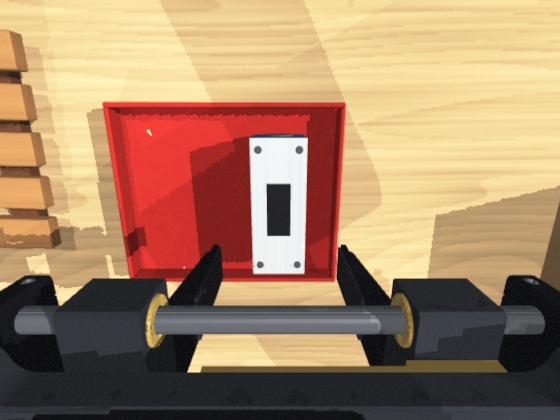

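The picture shows case 1 upright in the tray's far half, with its lid at (279,205), clear of the walls. Case 2 is next.

Request:
play_rows(increments=[{"dx":3,"dy":-20,"dz":0,"rx":0,"ry":0,"rz":0.1},{"dx":7,"dy":-55,"dz":0,"rx":0,"ry":0,"rz":0.2},{"dx":12,"dy":-95,"dz":0,"rx":0,"ry":0,"rz":0.3},{"dx":17,"dy":-135,"dz":0,"rx":0,"ry":0,"rz":0.4},{"dx":22,"dy":-175,"dz":0,"rx":0,"ry":0,"rz":0.6},{"dx":27,"dy":-215,"dz":0,"rx":0,"ry":0,"rz":0.7},{"dx":32,"dy":-255,"dz":0,"rx":0,"ry":0,"rz":0.8},{"dx":37,"dy":-295,"dz":0,"rx":0,"ry":0,"rz":1.0}], fingers=1.0)

```text
t: 12.23
eef_pos: [510.7, 116.0, 358.6]
tcp_rot: [3.14, 0.002, 3.02]
ft_force: [0.8, -0.1, 0.2]
opening: 1.0
```

Run:
```python
from h import *
rel([492.7,-6.9,355],[np.pi,0,np.radians(180-9)])
```

```text
d [   3.  -124.2    3.4] r [0.02 0.02 0.34]
```

Request:
play_rows(increments=[{"dx":1,"dy":-36,"dz":2,"rx":0,"ry":0,"rz":0.1},{"dx":2,"dy":-72,"dz":3,"rx":0,"ry":0,"rz":0.2},{"dx":3,"dy":-100,"dz":3,"rx":0,"ry":0,"rz":0.3},{"dx":3,"dy":-120,"dz":3,"rx":0,"ry":0,"rz":0.34},{"dx":3,"dy":-124,"dz":3,"rx":0,"ry":0,"rz":0.34},{"dx":3,"dy":-124,"dz":3,"rx":0,"ry":0,"rz":0.34}], fingers=1.0)

```text
t: 12.73
eef_pos: [492.6, -7.7, 354.5]
tcp_rot: [3.139, 0.0, 2.983]
ft_force: [-0.3, -1.1, 0.4]
opening: 1.001
```

Run:
```python
from h import *
c=viewer.read_camera("wrist"); cv2.imwrite("pics/w4.png",c["image"][:,:,::-1]); [print(l) for l in lids(c,90,300)]
rel([492.7,-6.9,232],[np.pi,0,np.radians(180-9.1)])
```

```text
(641.4, 65.3, 45.9, 18.5, 80.8, [378.0, 359.0])
(495.1, -242.3, 44.0, 13.3, -23.7, [6.0, 265.0])
(490.0, -145.2, 115.8, 51.7, -12.3, [115.0, 236.0])
(493.3, -7.2, 129.7, 50.8, -8.9, [279.0, 216.0])
d [  0.   -0.4 122.6] r [0.02 0.   0.01]
```

Request:
play_rows(increments=[{"dx":0,"dy":0,"dz":20,"rx":0,"ry":0,"rz":0},{"dx":0,"dy":0,"dz":45,"rx":0.02,"ry":0,"rz":0},{"dx":0,"dy":0,"dz":70,"rx":0.02,"ry":0,"rz":0},{"dx":0,"dy":0,"dz":92,"rx":0.02,"ry":0,"rz":0},{"dx":0,"dy":0,"dz":110,"rx":0.02,"ry":0,"rz":0},{"dx":0,"dy":0,"dz":120,"rx":0.02,"ry":0,"rz":0},{"dx":0,"dy":0,"dz":122,"rx":0.02,"ry":0,"rz":0},{"dx":0,"dy":0,"dz":122,"rx":0.02,"ry":0,"rz":0}], fingers=1.0)

```text
t: 13.45
eef_pos: [492.9, -5.8, 232.3]
tcp_rot: [3.141, -0.001, 2.985]
ft_force: [-0.2, 0.1, 0.0]
opening: 1.002
```

Request:
play_rows(increments=[{"dx":0,"dy":0,"dz":0,"rx":0,"ry":0,"rz":0},{"dx":0,"dy":0,"dz":0,"rx":0,"ry":0,"rz":0},{"dx":0,"dy":0,"dz":0,"rx":0,"ry":0,"rz":0},{"dx":0,"dy":0,"dz":0,"rx":0,"ry":0,"rz":0},{"dx":0,"dy":0,"dz":0,"rx":0,"ry":0,"rz":0},{"dx":0,"dy":0,"dz":0,"rx":0,"ry":0,"rz":0},{"dx":0,"dy":0,"dz":0,"rx":0,"ry":0,"rz":0},{"dx":0,"dy":0,"dz":0,"rx":0,"ry":0,"rz":0}], fingers=0.3)

```text
t: 14.12
eef_pos: [493.0, -6.0, 232.5]
tcp_rot: [-3.141, -0.0, 2.985]
ft_force: [-1.7, -4.7, 3.3]
opening: 0.522
```

Run:
```python
from h import *
mom()
```

```text
t 14.1167 pos [493.   -6.  232.5] rot [-3.1414e+00 -4.0000e-04  2.9848e+00] F [-1.73 -4.65  3.32] Mtool [ 0.7768  0.0969 -0.0095] Mw [-0.7522  0.217   0.0098] op 0.522 qv 0.0035
```

Request:
play_rows(increments=[{"dx":0,"dy":0,"dz":-4,"rx":0,"ry":0,"rz":0},{"dx":0,"dy":0,"dz":-14,"rx":0,"ry":0,"rz":0},{"dx":0,"dy":0,"dz":-29,"rx":0,"ry":0,"rz":0},{"dx":0,"dy":0,"dz":-47,"rx":0,"ry":0,"rz":0},{"dx":0,"dy":0,"dz":-65,"rx":0,"ry":0,"rz":0},{"dx":0,"dy":0,"dz":-82,"rx":0,"ry":0,"rz":0},{"dx":0,"dy":0,"dz":-94,"rx":0,"ry":0,"rz":0},{"dx":0,"dy":0,"dz":-100,"rx":0,"ry":0,"rz":0}], fingers=0.3)

```text
t: 14.78
eef_pos: [492.8, -5.8, 334.3]
tcp_rot: [-3.142, 0.001, 2.985]
ft_force: [0.1, 0.2, -7.3]
opening: 0.527
```

Request:
play_rows(increments=[{"dx":-13,"dy":0,"dz":0.5,"rx":0,"ry":0.7,"rz":0},{"dx":-32,"dy":0,"dz":3,"rx":0,"ry":1.8,"rz":0},{"dx":-52.8,"dy":0,"dz":8.4,"rx":0,"ry":3,"rz":0},{"dx":-69.6,"dy":0,"dz":14.8,"rx":0,"ry":4,"rz":0},{"dx":-74.4,"dy":0,"dz":17,"rx":0,"ry":4.3,"rz":0},{"dx":-74.4,"dy":0,"dz":17,"rx":0,"ry":4.3,"rz":0},{"dx":-74.4,"dy":0,"dz":17,"rx":0,"ry":4.3,"rz":0},{"dx":-74.4,"dy":0,"dz":17,"rx":0,"ry":4.3,"rz":0}], fingers=0.3)

```text
t: 15.45
eef_pos: [565.8, -17.3, 317.5]
tcp_rot: [3.142, -0.448, 2.985]
ft_force: [0.0, 0.2, -6.4]
opening: 0.525
```

Request:
play_rows(increments=[{"dx":0,"dy":0,"dz":0,"rx":0,"ry":0,"rz":0},{"dx":0,"dy":0,"dz":0,"rx":0,"ry":0,"rz":0},{"dx":0,"dy":0,"dz":0,"rx":0,"ry":0,"rz":0},{"dx":13,"dy":0,"dz":0.5,"rx":0,"ry":-0.7,"rz":0},{"dx":32,"dy":0,"dz":3,"rx":0,"ry":-1.8,"rz":0},{"dx":52.8,"dy":0,"dz":8.4,"rx":0,"ry":-3,"rz":0},{"dx":69.6,"dy":0,"dz":14.8,"rx":0,"ry":-4,"rz":0},{"dx":74.4,"dy":0,"dz":17,"rx":0,"ry":-4.3,"rz":0}], fingers=0.3)

```text
t: 16.12
eef_pos: [489.5, -5.1, 335.2]
tcp_rot: [3.142, 0.007, 2.985]
ft_force: [0.4, 1.0, -5.8]
opening: 0.524
```

Run:
```python
from h import *
mom(); rel([492.7,-7.4,332.5],[np.pi,0,np.radians(180-9.1)])
```

```text
t 16.1167 pos [489.5  -5.1 335.2] rot [3.1415 0.0075 2.9853] F [ 0.38  1.01 -5.79] Mtool [-0.1689  0.0235 -0.014 ] Mw [ 0.1704 -0.0031  0.0153] op 0.524 qv 0.346
d [-3.5 -1.7  2.7] r [0.   0.07 0.02]
```

Request:
play_rows(increments=[{"dx":-3.5,"dy":0,"dz":1,"rx":0,"ry":0.07,"rz":0},{"dx":-3.5,"dy":0,"dz":1,"rx":0,"ry":0.07,"rz":0},{"dx":-3.5,"dy":0,"dz":1,"rx":0,"ry":0.07,"rz":0},{"dx":-3.5,"dy":0,"dz":1,"rx":0,"ry":0.07,"rz":0}], fingers=0.3)

```text
t: 16.45
eef_pos: [493.6, -5.8, 334.0]
tcp_rot: [3.142, -0.001, 2.985]
ft_force: [0.2, -0.4, -6.9]
opening: 0.522
```

Run:
```python
from h import *
avg(7)
```

```text
avg Mtool [-0.0053  0.0013 -0.0072] sd [0.0229 0.0406 0.0309] F [-0.28  0.26 -6.62] t 16.8 rot [ 3.1415e+00 -2.0000e-04  2.9853e+00] pos [493.1  -5.7 334.1]
```

Request:
play_rows(increments=[{"dx":13,"dy":0,"dz":0.5,"rx":0,"ry":-0.7,"rz":0},{"dx":32,"dy":0,"dz":3,"rx":0,"ry":-1.8,"rz":0},{"dx":52.8,"dy":0,"dz":8.4,"rx":0,"ry":-3,"rz":0},{"dx":69.6,"dy":0,"dz":14.8,"rx":0,"ry":-4,"rz":0},{"dx":74.4,"dy":0,"dz":17,"rx":0,"ry":-4.3,"rz":0},{"dx":74.4,"dy":0,"dz":17,"rx":0,"ry":-4.3,"rz":0},{"dx":74.4,"dy":0,"dz":17,"rx":0,"ry":-4.3,"rz":0},{"dx":74.4,"dy":0,"dz":17,"rx":0,"ry":-4.3,"rz":0}], fingers=0.3)

```text
t: 17.47
eef_pos: [420.4, 5.7, 317.4]
tcp_rot: [-3.142, 0.449, 2.985]
ft_force: [-0.1, -0.2, -6.5]
opening: 0.528
```

Request:
play_rows(increments=[{"dx":0,"dy":0,"dz":0,"rx":0,"ry":0,"rz":0},{"dx":0,"dy":0,"dz":0,"rx":0,"ry":0,"rz":0},{"dx":0,"dy":0,"dz":0,"rx":0,"ry":0,"rz":0},{"dx":-13,"dy":0,"dz":0.5,"rx":0,"ry":0.7,"rz":0},{"dx":-32,"dy":0,"dz":3,"rx":0,"ry":1.8,"rz":0},{"dx":-52.8,"dy":0,"dz":8.4,"rx":0,"ry":3,"rz":0},{"dx":-69.6,"dy":0,"dz":14.8,"rx":0,"ry":4,"rz":0},{"dx":-74.4,"dy":0,"dz":17,"rx":0,"ry":4.3,"rz":0}], fingers=0.3)

```text
t: 18.13
eef_pos: [496.5, -6.4, 334.9]
tcp_rot: [3.141, -0.004, 2.985]
ft_force: [-0.5, -0.4, -5.5]
opening: 0.53
```

Run:
```python
from h import *
mom(); rel([492.8,-5.9,334],[np.pi,0,np.radians(180-9.0)])
```

```text
t 18.1333 pos [496.5  -6.4 334.9] rot [ 3.1414 -0.004   2.9849] F [-0.51 -0.37 -5.47] Mtool [-0.0321  0.0321 -0.0068] Mw [0.0367 0.0267 0.0067] op 0.53 qv 0.3369
d [ 3.7 -0.1  1. ] r [ 0.   -0.04  0.  ]
```

Request:
play_rows(increments=[{"dx":3.5,"dy":0,"dz":0,"rx":0,"ry":-0.05,"rz":0},{"dx":3.5,"dy":0,"dz":0,"rx":0,"ry":-0.05,"rz":0},{"dx":3.5,"dy":0,"dz":0,"rx":0,"ry":-0.05,"rz":0},{"dx":3.5,"dy":0,"dz":0,"rx":0,"ry":-0.05,"rz":0}], fingers=0.3)

```text
t: 18.47
eef_pos: [492.3, -5.7, 335.0]
tcp_rot: [3.141, 0.002, 2.985]
ft_force: [-0.1, -0.2, -6.4]
opening: 0.523
```

Run:
```python
from h import *
avg(10)
rel([492.9,-6,232.5],[np.pi,0,np.radians(180-9.0)])
```

```text
avg Mtool [-0.0211 -0.0046  0.0024] sd [0.039  0.023  0.0323] F [-0.08  0.24 -6.77] t 18.9667 rot [3.1415e+00 1.2000e-03 2.9850e+00] pos [493.   -5.8 335. ]
d [ 1.000e-01 -2.000e-01  1.025e+02] r [0.   0.01 0.  ]
```

Case 2's moment changed by only 0.006 N m, so it is sound. I'm setting it back in the same spot.

Request:
play_rows(increments=[{"dx":0,"dy":0,"dz":6,"rx":0,"ry":0,"rz":0},{"dx":0,"dy":0,"dz":20,"rx":0,"ry":0,"rz":0},{"dx":0,"dy":0,"dz":38,"rx":0,"ry":0,"rz":0},{"dx":0,"dy":0,"dz":56,"rx":0,"ry":0,"rz":0},{"dx":0,"dy":0,"dz":72,"rx":0,"ry":0,"rz":0},{"dx":0,"dy":0,"dz":84,"rx":0,"ry":0,"rz":0},{"dx":0,"dy":0,"dz":92,"rx":0,"ry":0,"rz":0},{"dx":0,"dy":0,"dz":96,"rx":0,"ry":0,"rz":0}], fingers=0.3)

```text
t: 19.63
eef_pos: [493.0, -5.9, 237.8]
tcp_rot: [3.141, -0.0, 2.985]
ft_force: [-0.1, -0.7, -6.4]
opening: 0.524
```

Run:
```python
from h import *
mom();rel([492.9,-6,232.5],[np.pi,0,np.radians(180-9.0)])
```

```text
t 19.6333 pos [493.   -5.9 237.8] rot [ 3.1415e+00 -1.0000e-04  2.9849e+00] F [-0.09 -0.67 -6.37] Mtool [-0.0099  0.0011  0.0089] Mw [ 0.0099 -0.0004 -0.0089] op 0.524 qv 0.0948
d [ 0.1 -0.2  5.3] r [ 0. -0.  0.]
```

Request:
play_rows(increments=[{"dx":0,"dy":0,"dz":2,"rx":0,"ry":0,"rz":0},{"dx":0,"dy":0,"dz":3.5,"rx":0,"ry":0,"rz":0},{"dx":0,"dy":0,"dz":4.5,"rx":0,"ry":0,"rz":0},{"dx":0,"dy":0,"dz":5,"rx":0,"ry":0,"rz":0},{"dx":0,"dy":0,"dz":5.5,"rx":0,"ry":0,"rz":0},{"dx":0,"dy":0,"dz":6,"rx":0,"ry":0,"rz":0}], fingers=0.3)

```text
t: 20.13
eef_pos: [493.1, -5.9, 232.5]
tcp_rot: [3.141, 0.001, 2.985]
ft_force: [-1.9, -0.1, 10.7]
opening: 0.526
```

Request:
play_rows(increments=[{"dx":0,"dy":0,"dz":0,"rx":0,"ry":0,"rz":0},{"dx":0,"dy":0,"dz":0,"rx":0,"ry":0,"rz":0},{"dx":0,"dy":0,"dz":0,"rx":0,"ry":0,"rz":0},{"dx":0,"dy":0,"dz":0,"rx":0,"ry":0,"rz":0}], fingers=0.85)

```text
t: 20.47
eef_pos: [493.2, -5.8, 232.7]
tcp_rot: [3.141, 0.001, 2.985]
ft_force: [-0.5, -0.1, -0.2]
opening: 0.755
```

Request:
play_rows(increments=[{"dx":0,"dy":0,"dz":-5,"rx":0,"ry":0,"rz":0},{"dx":0,"dy":0,"dz":-20,"rx":0,"ry":0,"rz":0},{"dx":0,"dy":0,"dz":-45,"rx":0,"ry":0,"rz":0},{"dx":0,"dy":0,"dz":-75,"rx":0,"ry":0,"rz":0},{"dx":0,"dy":0,"dz":-100,"rx":0,"ry":0,"rz":0},{"dx":0,"dy":0,"dz":-115,"rx":0,"ry":0,"rz":0},{"dx":0,"dy":0,"dz":-122,"rx":0,"ry":0,"rz":0}], fingers=0.85)

```text
t: 21.05
eef_pos: [493.0, -5.8, 357.2]
tcp_rot: [3.141, 0.005, 2.985]
ft_force: [0.7, -0.2, 0.6]
opening: 0.851
```

Run:
```python
from h import *
c=viewer.read_camera("wrist"); cv2.imwrite("pics/w5.png",c["image"][:,:,::-1]); [print(l) for l in lids(c,90,300)]
mom();rel([497.5,-147,355],[np.pi,0,np.radians(180-12.3)])
```

```text
(643.7, 55.4, 24.9, 20.5, 85.0, [366.0, 357.0])
(495.5, -242.9, 45.5, 14.3, -23.8, [6.0, 261.0])
(479.4, -143.5, 94.0, 51.1, -12.0, [113.0, 230.0])
(494.4, -4.8, 130.7, 50.9, -9.0, [280.0, 214.0])
t 21.1 pos [493.1  -5.8 357.2] rot [3.1414 0.0052 2.985 ] F [0.23 0.22 0.35] Mtool [ 0.0434 -0.0192 -0.0474] Mw [-0.0461 -0.0122  0.0471] op 0.848 qv 0.0569
d [ -26.4 -138.8    2.3] r [0.   0.05 0.55]
```

View pics/w5.png

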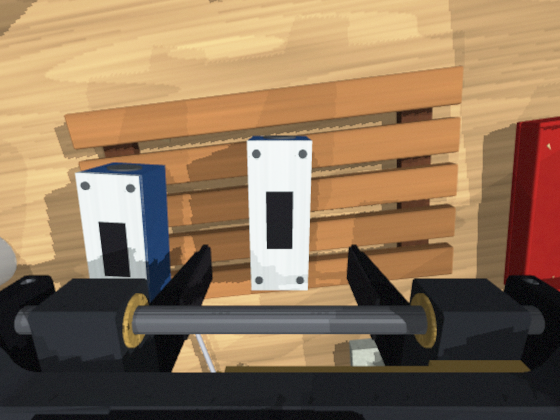

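Case 2 is upright on the rest, with its lid at (280,214). Case 3 is at the left, near (113,230).

Request:
play_rows(increments=[{"dx":-4,"dy":-20,"dz":0,"rx":0,"ry":0,"rz":0.1},{"dx":-11,"dy":-56,"dz":1,"rx":0,"ry":0,"rz":0.25},{"dx":-18,"dy":-92,"dz":2,"rx":0,"ry":0.05,"rz":0.4},{"dx":-24,"dy":-122,"dz":2,"rx":0,"ry":0.05,"rz":0.5},{"dx":-26,"dy":-136,"dz":2,"rx":0,"ry":0.05,"rz":0.55},{"dx":-26,"dy":-139,"dz":2,"rx":0,"ry":0.05,"rz":0.55},{"dx":-26,"dy":-139,"dz":2,"rx":0,"ry":0.05,"rz":0.55}], fingers=1.0)

```text
t: 21.68
eef_pos: [496.8, -147.8, 354.3]
tcp_rot: [3.141, -0.002, 2.926]
ft_force: [0.2, -0.4, 0.4]
opening: 1.002
```

Run:
```python
from h import *
c=viewer.read_camera("wrist"); cv2.imwrite("pics/w6.png",c["image"][:,:,::-1]); [print(l) for l in lids(c,90,300)]
mom();rel([497.7,-147,232.3],[np.pi,0,np.radians(180-12.3)])
```

```text
(600.2, -115.4, 166.4, 3.2, 77.6, [338.0, 322.0])
(483.8, -302.6, 68.6, 53.6, 46.0, [95.0, 249.0])
(498.3, -147.5, 130.8, 50.7, -12.1, [279.0, 218.0])
(494.2, -5.0, 130.7, 50.7, -8.9, [455.0, 176.0])
t 21.7333 pos [ 496.9 -147.   354.5] rot [ 3.1408e+00 -1.6000e-03  2.9268e+00] F [0.09 0.38 0.72] Mtool [-0.032  -0.0205  0.0104] Mw [ 0.0269 -0.0269 -0.0105] op 1.001 qv 0.0231
d [ -1.    0.  122.2] r [ 0.01 -0.02 -0.  ]
```

View pics/w6.png

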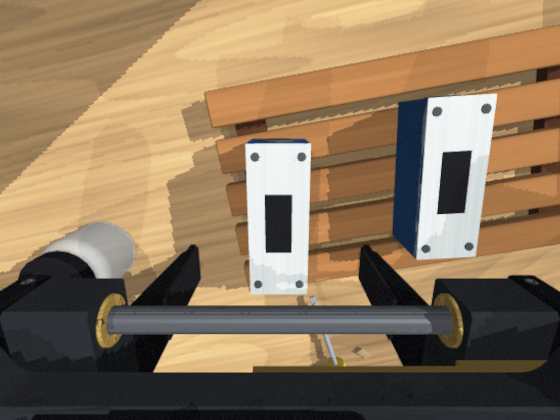

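Request:
play_rows(increments=[{"dx":-1,"dy":0,"dz":20,"rx":0,"ry":0,"rz":0},{"dx":-1,"dy":0,"dz":45,"rx":0,"ry":0,"rz":0},{"dx":-1,"dy":0,"dz":70,"rx":0,"ry":0,"rz":0},{"dx":-1,"dy":0,"dz":92,"rx":0,"ry":0,"rz":0},{"dx":-1,"dy":0,"dz":110,"rx":0,"ry":0,"rz":0},{"dx":-1,"dy":0,"dz":120,"rx":0,"ry":0,"rz":0},{"dx":-1,"dy":0,"dz":122,"rx":0,"ry":0,"rz":0},{"dx":-1,"dy":0,"dz":122,"rx":0,"ry":0,"rz":0}], fingers=1.0)

```text
t: 22.4
eef_pos: [497.8, -146.3, 232.3]
tcp_rot: [3.141, -0.003, 2.928]
ft_force: [0.4, -1.1, -0.0]
opening: 1.001
```

Request:
play_rows(increments=[{"dx":0,"dy":0,"dz":0,"rx":0,"ry":0,"rz":0},{"dx":0,"dy":0,"dz":0,"rx":0,"ry":0,"rz":0},{"dx":0,"dy":0,"dz":0,"rx":0,"ry":0,"rz":0},{"dx":0,"dy":0,"dz":0,"rx":0,"ry":0,"rz":0},{"dx":0,"dy":0,"dz":0,"rx":0,"ry":0,"rz":0},{"dx":0,"dy":0,"dz":0,"rx":0,"ry":0,"rz":0},{"dx":0,"dy":0,"dz":0,"rx":0,"ry":0,"rz":0},{"dx":0,"dy":0,"dz":0,"rx":0,"ry":0,"rz":0}], fingers=0.3)

```text
t: 23.07
eef_pos: [497.8, -146.6, 232.4]
tcp_rot: [3.141, -0.002, 2.928]
ft_force: [-0.5, -2.7, 2.5]
opening: 0.524
```

Run:
```python
from h import *
mom()
```

```text
t 23.0667 pos [ 497.8 -146.6  232.4] rot [ 3.141e+00 -2.200e-03  2.928e+00] F [-0.49 -2.75  2.51] Mtool [ 0.7504  0.0304 -0.0388] Mw [-0.7268  0.1887  0.0405] op 0.524 qv 0.0024
```

Request:
play_rows(increments=[{"dx":0,"dy":0,"dz":-4,"rx":0,"ry":0,"rz":0},{"dx":0,"dy":0,"dz":-14,"rx":0,"ry":0,"rz":0},{"dx":0,"dy":0,"dz":-29,"rx":0,"ry":0,"rz":0},{"dx":0,"dy":0,"dz":-47,"rx":0,"ry":0,"rz":0},{"dx":0,"dy":0,"dz":-65,"rx":0,"ry":0,"rz":0},{"dx":0,"dy":0,"dz":-82,"rx":0,"ry":0,"rz":0},{"dx":0,"dy":0,"dz":-94,"rx":0,"ry":0,"rz":0},{"dx":0,"dy":0,"dz":-100,"rx":0,"ry":0,"rz":0}], fingers=0.3)

```text
t: 23.73
eef_pos: [497.9, -146.5, 334.4]
tcp_rot: [3.141, -0.0, 2.928]
ft_force: [0.2, 0.1, -6.2]
opening: 0.523
```

Request:
play_rows(increments=[{"dx":-13,"dy":0,"dz":0.5,"rx":0,"ry":0.7,"rz":0},{"dx":-32,"dy":0,"dz":3,"rx":0,"ry":1.8,"rz":0},{"dx":-52.8,"dy":0,"dz":8.4,"rx":0,"ry":3,"rz":0},{"dx":-69.6,"dy":0,"dz":14.8,"rx":0,"ry":4,"rz":0},{"dx":-74.4,"dy":0,"dz":17,"rx":0,"ry":4.3,"rz":0},{"dx":-74.4,"dy":0,"dz":17,"rx":0,"ry":4.3,"rz":0},{"dx":-74.4,"dy":0,"dz":17,"rx":0,"ry":4.3,"rz":0},{"dx":-74.4,"dy":0,"dz":17,"rx":0,"ry":4.3,"rz":0}], fingers=0.3)

```text
t: 24.4
eef_pos: [570.1, -162.1, 317.4]
tcp_rot: [3.141, -0.45, 2.928]
ft_force: [-0.4, 0.3, -6.1]
opening: 0.523
```

Request:
play_rows(increments=[{"dx":0,"dy":0,"dz":0,"rx":0,"ry":0,"rz":0},{"dx":0,"dy":0,"dz":0,"rx":0,"ry":0,"rz":0},{"dx":0,"dy":0,"dz":0,"rx":0,"ry":0,"rz":0},{"dx":13,"dy":0,"dz":0.5,"rx":0,"ry":-0.7,"rz":0},{"dx":32,"dy":0,"dz":3,"rx":0,"ry":-1.8,"rz":0},{"dx":52.8,"dy":0,"dz":8.4,"rx":0,"ry":-3,"rz":0},{"dx":69.6,"dy":0,"dz":14.8,"rx":0,"ry":-4,"rz":0},{"dx":74.4,"dy":0,"dz":17,"rx":0,"ry":-4.3,"rz":0}], fingers=0.3)

```text
t: 25.07
eef_pos: [494.8, -145.5, 335.3]
tcp_rot: [3.141, 0.006, 2.928]
ft_force: [0.7, -0.9, -5.9]
opening: 0.522
```

Request:
play_rows(increments=[{"dx":-3.5,"dy":0,"dz":1,"rx":0,"ry":0.06,"rz":0},{"dx":-3.5,"dy":0,"dz":1,"rx":0,"ry":0.06,"rz":0},{"dx":-3.5,"dy":0,"dz":1,"rx":0,"ry":0.06,"rz":0},{"dx":-3.5,"dy":0,"dz":1,"rx":0,"ry":0.06,"rz":0}], fingers=0.3)

```text
t: 25.4
eef_pos: [498.9, -146.4, 334.1]
tcp_rot: [3.141, -0.001, 2.928]
ft_force: [-0.2, 0.0, -6.8]
opening: 0.528
```

Run:
```python
from h import *
avg(10)
```

```text
avg Mtool [-0.0022  0.075  -0.0018] sd [0.0285 0.0212 0.0185] F [ 0.12 -0.12 -6.72] t 25.9 rot [ 3.1412e+00 -5.0000e-04  2.9278e+00] pos [ 498.3 -146.3  334.3]
```

Request:
play_rows(increments=[{"dx":13,"dy":0,"dz":0.5,"rx":0,"ry":-0.7,"rz":0},{"dx":32,"dy":0,"dz":3,"rx":0,"ry":-1.8,"rz":0},{"dx":52.8,"dy":0,"dz":8.4,"rx":0,"ry":-3,"rz":0},{"dx":69.6,"dy":0,"dz":14.8,"rx":0,"ry":-4,"rz":0},{"dx":74.4,"dy":0,"dz":17,"rx":0,"ry":-4.3,"rz":0},{"dx":74.4,"dy":0,"dz":17,"rx":0,"ry":-4.3,"rz":0},{"dx":74.4,"dy":0,"dz":17,"rx":0,"ry":-4.3,"rz":0},{"dx":74.4,"dy":0,"dz":17,"rx":0,"ry":-4.3,"rz":0}], fingers=0.3)

```text
t: 26.57
eef_pos: [426.2, -130.7, 317.7]
tcp_rot: [3.141, 0.449, 2.928]
ft_force: [0.5, 0.5, -6.3]
opening: 0.527
```

Request:
play_rows(increments=[{"dx":0,"dy":0,"dz":0,"rx":0,"ry":0,"rz":0},{"dx":0,"dy":0,"dz":0,"rx":0,"ry":0,"rz":0},{"dx":0,"dy":0,"dz":0,"rx":0,"ry":0,"rz":0},{"dx":-13,"dy":0,"dz":0.5,"rx":0,"ry":0.7,"rz":0},{"dx":-32,"dy":0,"dz":3,"rx":0,"ry":1.8,"rz":0},{"dx":-52.8,"dy":0,"dz":8.4,"rx":0,"ry":3,"rz":0},{"dx":-69.6,"dy":0,"dz":14.8,"rx":0,"ry":4,"rz":0},{"dx":-74.4,"dy":0,"dz":17,"rx":0,"ry":4.3,"rz":0}], fingers=0.3)

```text
t: 27.23
eef_pos: [501.4, -147.2, 335.3]
tcp_rot: [-3.14, -0.006, 2.928]
ft_force: [0.3, 0.1, -7.7]
opening: 0.526
```

Request:
play_rows(increments=[{"dx":3.5,"dy":0,"dz":0,"rx":0,"ry":-0.05,"rz":0},{"dx":3.5,"dy":0,"dz":0,"rx":0,"ry":-0.05,"rz":0},{"dx":3.5,"dy":0,"dz":0,"rx":0,"ry":-0.05,"rz":0},{"dx":3.5,"dy":0,"dz":0,"rx":0,"ry":-0.05,"rz":0}], fingers=0.3)

```text
t: 27.57
eef_pos: [497.4, -146.4, 335.4]
tcp_rot: [-3.14, 0.0, 2.927]
ft_force: [0.2, 1.0, -6.3]
opening: 0.521
```

Run:
```python
from h import *
avg(10)
rel([554,309,334],[np.pi,0,np.radians(179)])
```

```text
avg Mtool [-0.018  -0.0756  0.0027] sd [0.0252 0.0106 0.0279] F [-0.12 -0.   -6.56] t 28.0667 rot [-3.1396e+00 -5.0000e-04  2.9275e+00] pos [ 498.  -146.5  335.3]
d [ 42.  457.    0.5] r [-0.02 -0.01 -1.88]
```

Case 3's moment changed from +0.075 to −0.076 N m, so it is a rattler too. It goes to the near slot of the tray.

Request:
play_rows(increments=[{"dx":1,"dy":12,"dz":0,"rx":0,"ry":0,"rz":-0.1},{"dx":3,"dy":36,"dz":0,"rx":0,"ry":0,"rz":-0.2},{"dx":6,"dy":68,"dz":0,"rx":0,"ry":0,"rz":-0.3},{"dx":9,"dy":102,"dz":0,"rx":0,"ry":0,"rz":-0.4},{"dx":12,"dy":136,"dz":0,"rx":0,"ry":0,"rz":-0.6},{"dx":15,"dy":170,"dz":0,"rx":0,"ry":0,"rz":-0.7},{"dx":18,"dy":204,"dz":0,"rx":0,"ry":0,"rz":-0.8},{"dx":22,"dy":238,"dz":0,"rx":0,"ry":0,"rz":-1.0}], fingers=0.3)

```text
t: 28.73
eef_pos: [526.9, 92.9, 334.9]
tcp_rot: [-3.14, -0.0, 3.033]
ft_force: [0.6, 0.5, -6.7]
opening: 0.523
```

Run:
```python
from h import *
rel([554,309,334],[np.pi,0,np.radians(179)])
```

```text
d [ -3.5 217.7   0.5] r [-0.02 -0.   -0.87]
```

Request:
play_rows(increments=[{"dx":0,"dy":34,"dz":0,"rx":0,"ry":0,"rz":-0.1},{"dx":-1,"dy":68,"dz":0,"rx":0,"ry":0,"rz":-0.25},{"dx":-1,"dy":102,"dz":0,"rx":0,"ry":0,"rz":-0.4},{"dx":-2,"dy":136,"dz":0,"rx":-0.02,"ry":0,"rz":-0.55},{"dx":-3,"dy":168,"dz":0,"rx":-0.02,"ry":0,"rz":-0.7},{"dx":-3,"dy":194,"dz":0,"rx":-0.02,"ry":0,"rz":-0.8},{"dx":-3,"dy":210,"dz":0,"rx":-0.02,"ry":0,"rz":-0.87},{"dx":-3,"dy":217,"dz":0,"rx":-0.02,"ry":0,"rz":-0.87}], fingers=0.3)

```text
t: 29.4
eef_pos: [552.9, 310.8, 334.1]
tcp_rot: [3.141, -0.001, 3.127]
ft_force: [-0.6, -0.6, -6.4]
opening: 0.526
```

Run:
```python
from h import *
c=viewer.read_camera("wrist"); cv2.imwrite("pics/w7.png",c["image"][:,:,::-1])
mom();rel([554,309,207.8],[np.pi,0,np.radians(179)])
```

```text
t 29.45 pos [553.  310.6 334.1] rot [ 3.1411e+00 -8.0000e-04  3.1261e+00] F [-1.02  0.32 -6.15] Mtool [-0.0008 -0.0709 -0.004 ] Mw [-0.0003 -0.0709  0.0039] op 0.525 qv 0.0416
d [ -1.1  -1.6 126.3] r [ 0.   -0.01  0.02]
```

View pics/w7.png

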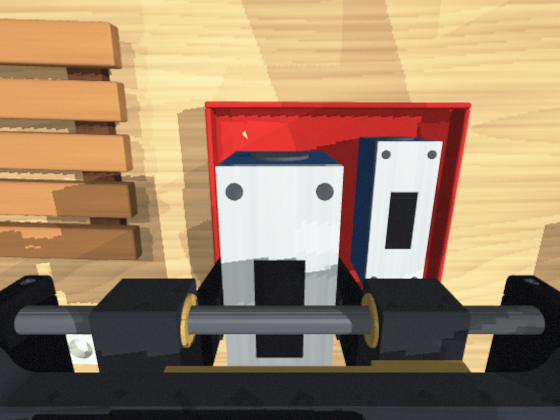

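The case is over the left slot, and case 1 stands at the right, with its lid at (405,205). Going down.

Request:
play_rows(increments=[{"dx":0,"dy":0,"dz":6,"rx":0,"ry":0,"rz":0},{"dx":-1,"dy":-1,"dz":22,"rx":0,"ry":0,"rz":0},{"dx":-1,"dy":-1.5,"dz":42,"rx":0,"ry":0,"rz":0},{"dx":-1,"dy":-1.5,"dz":64,"rx":0,"ry":0,"rz":0},{"dx":-1,"dy":-1.5,"dz":84,"rx":0,"ry":0,"rz":0},{"dx":-1,"dy":-1.5,"dz":100,"rx":0,"ry":0,"rz":0},{"dx":-1,"dy":-1.5,"dz":111,"rx":0,"ry":0,"rz":0},{"dx":-1,"dy":-1.5,"dz":117,"rx":0,"ry":0,"rz":0}], fingers=0.3)

```text
t: 30.12
eef_pos: [553.8, 308.0, 215.5]
tcp_rot: [-3.141, -0.003, 3.125]
ft_force: [0.7, 0.3, -6.1]
opening: 0.524
```

Run:
```python
from h import *
mom();rel([554,309,207.5],[np.pi,0,np.radians(179)])
```

```text
t 30.1167 pos [553.8 308.  215.5] rot [-3.1411e+00 -2.8000e-03  3.1249e+00] F [ 0.7   0.35 -6.07] Mtool [ 0.0351 -0.0961  0.0484] Mw [-0.0368 -0.0955 -0.0482] op 0.524 qv 0.1141
d [-0.2  1.   8. ] r [-0.   -0.03  0.01]
```

Request:
play_rows(increments=[{"dx":0,"dy":0,"dz":2.5,"rx":0,"ry":-0.03,"rz":0},{"dx":0,"dy":0,"dz":4.5,"rx":0,"ry":-0.03,"rz":0},{"dx":0,"dy":0,"dz":6,"rx":0,"ry":-0.03,"rz":0},{"dx":0,"dy":0,"dz":7,"rx":0,"ry":-0.03,"rz":0},{"dx":0,"dy":0,"dz":7.6,"rx":0,"ry":-0.03,"rz":0},{"dx":0,"dy":0,"dz":8.2,"rx":0,"ry":-0.03,"rz":0},{"dx":0,"dy":0,"dz":8.6,"rx":0,"ry":-0.03,"rz":0}], fingers=0.3)

```text
t: 30.7
eef_pos: [553.9, 308.0, 207.6]
tcp_rot: [-3.141, 0.001, 3.125]
ft_force: [-0.7, -1.3, 2.4]
opening: 0.527
```

Contact confirmed, with Fz at +2.4. Releasing and retreating.

Request:
play_rows(increments=[{"dx":0,"dy":0,"dz":0.3,"rx":0,"ry":0,"rz":0},{"dx":0,"dy":0,"dz":0.3,"rx":0,"ry":0,"rz":0},{"dx":0,"dy":0,"dz":0,"rx":0,"ry":0,"rz":0},{"dx":0,"dy":0,"dz":0,"rx":0,"ry":0,"rz":0}], fingers=0.72)

```text
t: 31.03
eef_pos: [554.0, 308.1, 208.0]
tcp_rot: [3.141, 0.002, 3.125]
ft_force: [-0.3, -0.6, -0.6]
opening: 0.708
```

Request:
play_rows(increments=[{"dx":0,"dy":0,"dz":-5,"rx":0,"ry":0,"rz":0},{"dx":0,"dy":0,"dz":-20,"rx":0,"ry":0,"rz":0},{"dx":0,"dy":0,"dz":-45,"rx":0,"ry":0,"rz":0},{"dx":0,"dy":0,"dz":-75,"rx":0,"ry":0,"rz":0},{"dx":0,"dy":0,"dz":-105,"rx":0,"ry":0,"rz":0},{"dx":0,"dy":0,"dz":-135,"rx":0,"ry":0,"rz":0},{"dx":0,"dy":0,"dz":-155,"rx":0,"ry":0,"rz":0},{"dx":0,"dy":0,"dz":-165,"rx":0,"ry":0,"rz":0}], fingers=0.72)

```text
t: 31.7
eef_pos: [553.6, 308.1, 376.6]
tcp_rot: [3.14, 0.006, 3.125]
ft_force: [-0.5, -0.3, 0.6]
opening: 0.722
```

Request:
play_rows(increments=[{"dx":0,"dy":0,"dz":0,"rx":0,"ry":0,"rz":0},{"dx":0,"dy":0,"dz":0,"rx":0,"ry":0,"rz":0},{"dx":0,"dy":0,"dz":0,"rx":0,"ry":0,"rz":0}], fingers=0.72)

```text
t: 31.95
eef_pos: [553.5, 308.0, 375.3]
tcp_rot: [3.14, 0.004, 3.125]
ft_force: [-0.1, -0.8, -1.0]
opening: 0.721
```

Run:
```python
from h import *
ims=[]
for n,z in (("wrist",65),("scene",90),("top",90)):
    c=viewer.read_camera(n); cv2.imwrite(f"pics/f_{n}.png",c["image"][:,:,::-1]); print(n,[l for l in lids(c,z,300) if l[2]<140]); ims.append(c["image"])
a=np.hstack([cv2.resize(i[:,:,::-1],(400,300)) for i in ims[1:]]); cv2.imwrite("pics/f.png",a)
mom()
```

```text
wrist [(555.3, 309.4, 130.7, 50.5, -0.9, [280.0, 203.0]), (555.0, 413.3, 130.2, 50.9, -0.9, [389.0, 199.0])]
scene [(570.9, 413.7, 125.0, 48.3, -1.1, [430.0, 286.0]), (747.8, 135.9, 114.6, 37.7, 87.4, [289.0, 271.0]), (570.6, 312.6, 125.0, 48.1, -1.1, [390.0, 263.0]), (495.0, -0.7, 131.5, 52.5, -8.9, [307.0, 178.0])]
top [(513.0, 298.3, 57.7, 48.7, -0.1, [124.0, 243.0]), (490.0, -8.3, 130.7, 51.4, -9.0, [274.0, 255.0]), (692.7, 100.0, 111.9, 38.3, 87.6, [223.0, 158.0])]
t 32.1 pos [553.6 308.1 375.2] rot [3.1405 0.0038 3.1251] F [-0.44  0.11 -0.1 ] Mtool [-0.0379 -0.0004 -0.0428] Mw [ 0.0377 -0.0011  0.0429] op 0.718 qv 0.0055
```

View pics/f_wrist.png

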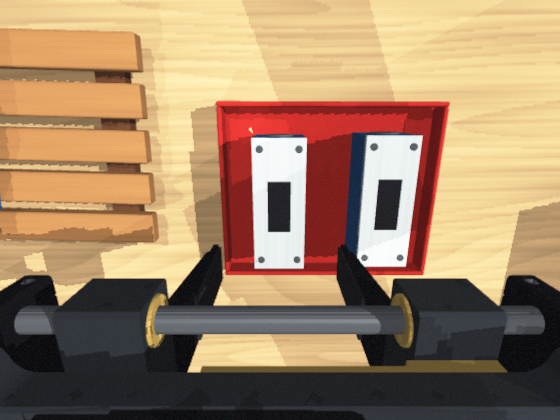

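View pics/f.png

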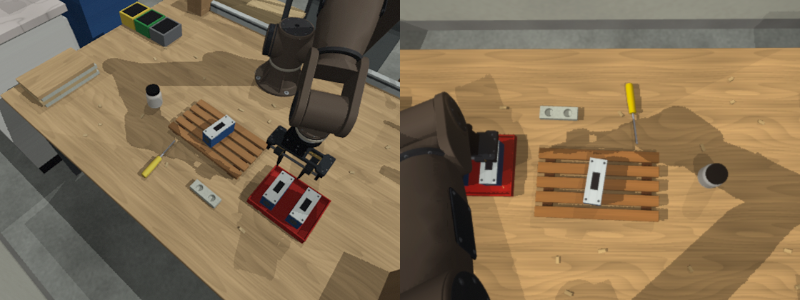

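Both rattlers stand in the tray, with lids at (280,203) and (389,199) in the wrist view. The sound case stands on the rest, and the jar, driver and offcut are where they were. Handing in.

Run:
```python
from cell import env
print(env.job_done(), env.state()["t"])
```

```text
the job is handed in; nothing more can be done
the job is handed in; nothing more can be done
```

I tilted all three cases both ways at about 0.45 rad and compared the level moment about the gripper after each tilt. Two are rattlers and are now in the red tray; the sound one is back on the rest.

| Case (left to right in the top view) | Moment after one tilt, then the other (N m) | Result | Where it stands |
|---|---|---|---|
| First | +0.055 to −0.061 | rattler | tray, far slot |
| Middle | +0.001 to −0.005 | sound | back on the rest, same spot |
| Third | +0.075 to −0.076 | rattler | tray, near slot |

- **Final placement:** the last pictures show all three cases upright. The two in the tray are about 104 mm apart and clear of its walls. The middle case is within about 3 mm of where it started.
- **Bystanders:** the offcut measures the same as at the start. The jar and screwdriver I only compared by eye, and they look unmoved.
- **Forces and time:** the highest wrist force I read was about 11 N, when setting the middle case down. I handed the job in at about 32 s, with the gripper empty and well above the tray.
- **Disagreements:** the top and scene cameras differed by 5 to 8 mm on positions, so I used the wrist camera to place the grasps and the tray.

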